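Set out the espresso corner round the scale

TASK

Set out the coffee things round the scale, all upright on the worktop: the tamper halfway between the scale and the black knock box, the spice jar halfway between the scale and the lidded canister, the glass shaker halfway between the scale and the steel milk pitcher, each on the straight line from the middle of the whole scale to the middle of the other. Last of all, once those three stand, set the steel dosing cup upright on the middle of the scale's pale weighing plate. Leave the lemon and the espresso cup where they are.

Things in the scene. Friction and masses are not known exactly. Their poses are not given: they have to be found in the camera images.
- tamper: Loose. Coffee tamper standing upright: round steel foot 58 mm across up to 30 mm high, above it a dark turned wooden grip at most 36 mm across up to 94 mm. Take it by the wooden grip. About 0.4 kg. Origin: centre of the underside, z up.
- spice_jar: Loose. Upright glass spice jar with a green cap, 45 mm across (cap included) and 106 mm tall, about 0.1 kg. Origin: centre of the underside, z up.
- shaker: Loose. Upright glass salt shaker with a domed grey cap: glass 44 mm across up to 66 mm high, cap 34 mm across up to 90 mm. 0.1 kg. Origin: centre of the underside, z up.
- dosing_cup: Loose. Small open plain steel cup, 58 mm across at the rim, 52 mm at the base, 50 mm tall, hollow, about 0.12 kg; take it across the outside. Origin: centre of the underside, z up.
- coffee_scale: Fixed. Flat scale, 68 x 150 mm, its length fore and aft (turned up to 10 degrees): pale weighing plate 64 x 102 mm at the end away from the robot, black display at the near end. Origin: underside, middle of the whole scale (the middle meant in the goal); x points left, y along it towards the robot. Middle of the plate's top: x 0, y -23, z 18 mm.
- knock_box: Fixed. Round black knock box with a bar across its open top, 115 mm across, 101 mm tall. Stands left of, right of, or behind and left of the scale. Origin: centre of the underside.
- canister: Fixed. Round grey canister with a wooden lid and knob, 97 mm across, 130 mm tall. Stands left of, right of, or behind and left of the scale. Origin: centre of the underside.
- pitcher: Fixed. Steel milk pitcher, 95 x 77 mm over its handle, 102 mm tall. Stands left of, right of, or behind and left of the scale. Origin: underside, centre of the whole outline, handle included (about 10 mm from the axis of its round body, towards the handle); the centre meant in the goal is this point.
- lemon: Loose bystander: a lemon, 73 x 53 x 54 mm, on the near left of the worktop. To be left alone. Origin: its underside.
- espresso_cup: Loose bystander: small dotted white espresso cup with a handle, 63 x 92 x 55 mm, near the front edge, right of centre (its twin at the back is fixed). To be left alone. Origin: centre of its outline, underside.
There are look-alikes about, which are no part of the job. Leave any blue look-alike of the spice_jar alone. What is shaped like the tamper but purple is not meant.

How it is judged:
By the outcome, as a careful person would: the job done as asked, in the order asked, and still so for the second after the job is handed in, with the robot touching nothing.
It also fails if it takes over 99 s, if anything falls off the work surface, if the arm or the gripper's body presses on something with over 40 N, if the wrist force passes 120 N, or if a joint passes its speed limit or range.

ROBOT

A 6-joint arm with a two-finger parallel gripper is mounted at the origin on a cart in front of the work surface, level with it; the furniture and walls round the work are solid. World frame = base frame: x ahead of the robot, y to its left, z up, the work surface at z = 0. Lengths are in mm, angles in rad, forces in N, time in s.
With the tool pointing down it reaches from about 325 to 850 mm from the base axis. Payload 4.4 kg.
Tool frame: the origin (TCP) lies at the very end of the fingers, on their centre line; the grasp point (between the pads) lies 19 mm behind it (robot.grip_point_offset is the distance from the TCP to the grasp point, in mm); z points along the fingers, y is the line along which they close (so a half turn about z gives the same grasp; the last joint's range is limited). The gripper opens to 94 mm and grips with 3 to 60 N. Pads are 16 mm wide; open, the fingers measure 119 mm over their backs; the gripper's body (75 mm by 177 mm) begins 78 mm behind the grasp point.
Start: joints at [0.95, 0.207, 1.542, -0, 1.393, -0.15], TCP at [260.829, 512.441, 205.447] pointing down, gripper open.
Joint ranges: [-2.73, 2.73], [-0.86, 2.22], [0.23, 2.46], [-1.11, 4.25], [0.08, 2.63], [-2.82, 2.82]. Speed limits (rad/s): [2.79, 2.79, 3.14, 3.14, 3.14, 3.14].

INTERFACE

Orientations are given as a unit quaternion [x, y, z, w].
In Python, from station import monitor, eyes, job, robot gives the robot as it stands. The module is installed in compiled form; this text tells all that it offers.
- The arm moves only by the tool step_arm, never from a script. Its argument "steps" is text: rows parted by semicolons, each of 5 numbers parted by spaces: the closure, from 0 (fully open) to 1 (shut), then the shift along the tool's x, y, z in m, then the turn about the tool's z in rad. In form: jaw tx ty tz turn; .... A call has 1 to 12 rows; each row shifts and turns the commanded pose from where the row before left it, along the tool's axes as they then stand; what a row does not reach is not made up. A row lasts 1/8 s, in which the tool goes at most 62.5 mm and 10.7 degrees, less where a joint would pass 70% of its speed; a pose out of reach is approached as far as the arm can. A call with a gripper value outside its range is refused whole. The fingers move at their own pace and stop on an object; the grip force is fixed at half the most. Time passes only in rows, so rows that do not move let the fingers close. It gives the time, the measured TCP pose, the force, the opening and the grip force at its end, in the units of the state.
- monitor.observe(): the state, without advancing time (a new reading comes with each control period).
- eyes.camera(name): name is "side" or "top" or "wrist"; returns a dict with "color" (400x640x3 uint8, red, green, blue), "z_map" (400x640 float32, mm along the optical axis (not along the pixel's ray), 0 where there is no reading), "fx", "fy", "cx", "cy" (pixels), "xyz" and "attitude" of the camera in the world. Camera axes: x right, y down, z forward; pixel columns grow to the right and rows downward; lengths in mm; the calibration is good to about 2 mm. A picture is of the moment at which its call begins.
- job.sign_off(): hands the job in; it is judged then, once.
The state is a dict: "time": time; "joint_positions": joint angles; "qvel": joint speeds; "tau": joint torques, N m; "tcp_pos": TCP position; "eef_rot": TCP orientation; "wrist_force": force on the tool from outside, world axes, zero at the start; "ft_torque": the same for the moment, N m; "opening": finger opening in mm; "gripper_force": force on a finger pad.
Only numpy, scipy, OpenCV 4.12 (cv2) and the standard library are available. Lean on these libraries where they do the work, as an engineer would, in place of code of your own. Each camera call takes 0.05 s, during which the arm holds its last target. There are 200 camera calls.

## Working session

There is one attempt and no reset: what is moved stays moved. The work goes in short steps, Python scripts to look and compute and a tool call to move; the robot and the scene stay as the last step left them, time stands still between calls to the robot, and variables do not carry over. Pictures are saved under pics/ and viewed, at most 14 in all, crops included, and the job is handed in when it is done.

Besides the shell and the picture viewer there is one more tool, called after "Call:" as name(argument=value, ...) on one line, values as JSON. step_arm: Moves the arm, as the interface text tells. Its arguments: {"type":"object","properties":{"steps":{"type":"string"}},"required":["steps"]}

```bash
mkdir -p pics
cat > h.py <<'E'
import numpy as np, cv2
from scipy.spatial.transform import Rotation as R
from station import monitor, eyes, job, robot
def shot(n,save=None):
    c=eyes.camera(n)
    a=np.array(c["attitude"]); 
    Rm=R.from_quat(a).as_matrix() if a.size==4 else a.reshape(3,3)
    z=c["z_map"]; v,u=np.mgrid[:400,:640]
    p=np.stack([(u-c["cx"])/c["fx"]*z,(v-c["cy"])/c["fy"]*z,z],-1)@Rm.T+np.array(c["xyz"])
    p[z==0]=np.nan
    if save: cv2.imwrite("pics/"+save,cv2.cvtColor(c["color"],cv2.COLOR_RGB2BGR))
    return c,p
E
python3 - <<'E'
from h import *
for n in("top","side"):
    c,p=shot(n,n+"1.png"); print(n,c["xyz"],c["attitude"],c["fx"]); np.savez(n+"1.npz",c=c["color"],p=p)
print(monitor.observe())
E
```

```text
top [ 320.08311899   16.8080243  1254.49056011] [-0.70048836  0.7106573  -0.04265339  0.04962817] 362.85373557078464
side [  327.83188059 -1142.33547658   814.45731975] [ 0.87842749 -0.0397944   0.03210458 -0.47513245] 491.8538132382291
{'time': 0.1, 'joint_positions': array([ 9.49488852e-01,  2.07350064e-01,  1.54278977e+00, -2.84269908e-05,
        1.39350882e+00, -1.50496287e-01]), 'qvel': array([-0.00047197, -0.00095666, -0.00239407,  0.00075488, -0.00155689,
       -0.00061621]), 'tau': array([-4.66924830e-04, -3.71864247e+01, -2.82294399e+01,  7.01031508e-02,
        3.11359798e-02, -5.78781669e-05]), 'tcp_pos': array([260.41400548, 511.83368681, 204.4083687 ]), 'eef_rot': array([ 2.33234837e-01,  9.72419896e-01, -9.57666301e-04, -3.73974893e-04]), 'wrist_force': array([-0.11962408, -0.06341915,  0.30651877]), 'ft_torque': array([ 0.01219464,  0.02059388, -0.02881202]), 'gripper_force': 0.0, 'opening': 93.83592675790717}
```

View pics/top1.png

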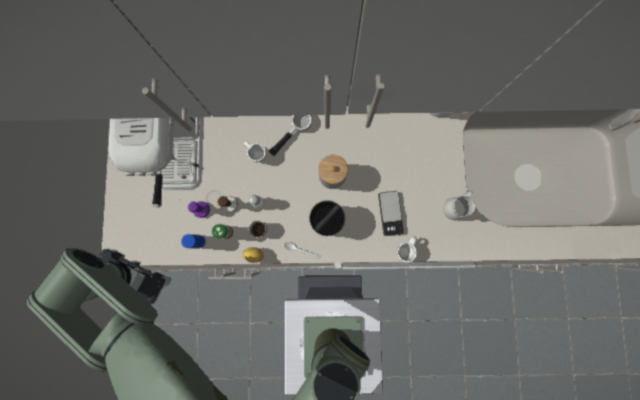

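View pics/side1.png

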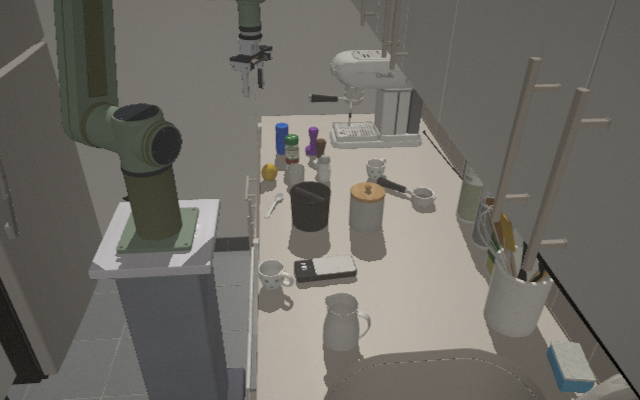

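The top view shows the scale at (391,213), the knock box at (327,218), the canister at (333,170) and the pitcher at (459,207). The loose things are around (190-265, 190-260), with a purple look-alike at (199,209) and a blue one at (192,241). Next I'll zoom in and fit positions.

Run:
```python
from h import *
d=np.load("top1.npz");c,p=d["c"],d["p"]
cv2.imwrite("pics/z1.png",cv2.resize(cv2.cvtColor(c[180:270,180:300],cv2.COLOR_RGB2BGR),None,fx=6,fy=6,interpolation=2))
def lab(name,box,zlo,zhi):
    u0,v0,u1,v1=box;q=p[v0:v1,u0:u1].reshape(-1,3);q=q[(q[:,2]>zlo)&(q[:,2]<zhi)]
    lo,hi=q.min(0),q.max(0); print(name,len(q),lo.round(),hi.round(),'mid',((lo+hi)/2).round(1),'mean',q.mean(0).round(1))
lab("knock rim",(300,195,350,240),85,115)
lab("canister lid",(310,150,355,195),90,122)
lab("pitcher top",(440,190,480,225),60,115)
lab("pitcher all",(440,190,480,225),15,115)
lab("espresso",(395,238,430,265),15,70)
lab("scale",(375,188,408,238),9,30)
lab("table",(420,150,440,170),-20,20)
for n,b in dict(green=(210,222,234,240),dark=(248,220,268,238),shk=(246,192,264,210),tam=(214,194,240,212),lem=(240,245,266,264)).items(): lab(n,b,20,130)
# scale rect
m=np.zeros((400,640),np.uint8); m[185:240,372:410]=((p[...,2]>9)&(p[...,2]<30))[185:240,372:410]
q=p[m>0][:,:2].astype(np.float32); print("scale",cv2.minAreaRect(q))
np.set_printoptions(linewidth=250)
print(np.nan_to_num(p[192:240:2,190:272:2,2]).astype(int))
```

```text
knock rim 350 [362. -44.  85.] [474.  68. 107.] mid [417.7  11.8  96. ] mean [419.3  11.6  97.2]
canister lid 679 [526. -57.  90.] [620.  37. 121.] mid [572.7 -10.  105.7] mean [571.7 -10.  112.2]
pitcher top 241 [ 416. -459.   60.] [ 504. -392.  108.] mid [ 460.  -425.4   84. ] mean [ 455.5 -428.9   85.7]
pitcher all 483 [ 411. -466.   15.] [ 504. -387.  108.] mid [ 457.9 -426.3   61.3] mean [ 452.9 -425.3   62.7]
espresso 237 [ 275. -284.   15.] [ 350. -217.   62.] mid [ 312.8 -250.4   38.5] mean [ 310.6 -257.2   41.3]
scale 886 [ 362. -259.    9.] [ 513. -168.   30.] mid [ 437.5 -213.2   19.4] mean [ 437.2 -207.3   20. ]
table 399 [ 590. -391.   -7.] [ 662. -319.    8.] mid [ 625.9 -354.9    0.7] mean [ 625.5 -354.8    1. ]
green 261 [358. 332.  21.] [404. 376. 111.] mid [381.  353.8  65.8] mean [379.6 348.4  88.6]
dark 237 [360. 215.  20.] [417. 271.  58.] mid [388.4 243.2  38.9] mean [389.2 245.8  29.5]
shk 153 [461. 226.  23.] [499. 265.  91.] mid [480.  245.6  57.1] mean [478.  242.3  68.7]
tam 166 [451. 325.  20.] [503. 370. 100.] mid [477.3 347.1  59.9] mean [475.2 344.9  67
[... 3513 characters left out ...]
29  27  30  25  25  26   0   0]
 [  2   5   2  -2   1  -2  -1  -1   2   0   1 104 107 109 109 105 103 108  91  73  49  21   0  -3  -1   0   1   2   4  -1  39  25  21  24  29  28  25  23  12   0   5]
 [102  93  66  51  -2  -3   1  -2  -1   0   0  -2 102 105 105 108 105 102  87  67  44  19   1   4   0  -3   5   1  -1  -2  -5  30  24  25  29  22  19  33  -1   0  -3]
 [106 105  96  77  62  42  20   1   0  -1  -3   4 107 103 104 108 103  93  67  51  30   0   2   0   0   0   2   0   0  -2   1  -1  40  23  22  20  12   3   0  -3   0]
 [103 106 109  88  73  56  35  11   2   0   3  -5  -1   0   3  64  69  58  40  21   2  -1   1   1   0  -1   1  -3  -2   0   0  -5   1  -2  -3   3   0   3   0   3   2]]
```

View pics/z1.png

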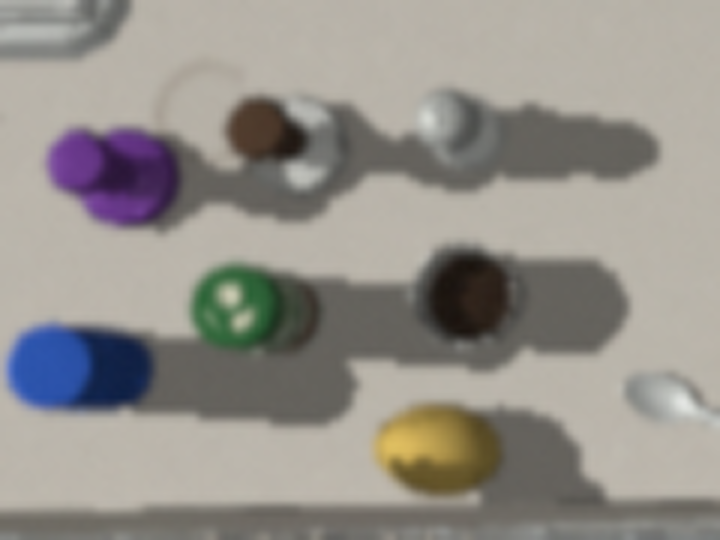

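The zoom shows the brown tamper, the grey-capped shaker, the green jar and the cup, which is partly filled with dark stuff. The purple and blue look-alikes are at the left. Next I'll refine the centres.

Run:
```python
from h import *
d=np.load("top1.npz");c,p=d["c"],d["p"]; s=np.load("side1.npz")["p"].reshape(-1,3)
P=p.reshape(-1,3)
def sel(Q,x0,x1,y0,y1,z0,z1): return Q[(Q[:,0]>x0)&(Q[:,0]<x1)&(Q[:,1]>y0)&(Q[:,1]<y1)&(Q[:,2]>z0)&(Q[:,2]<z1)]
def circ(n,q):
    (x,y),r=cv2.minEnclosingCircle(q[:,:2].astype(np.float32)); print(n,len(q),"enc",round(x,1),round(y,1),"r",round(r,1),"mean",q.mean(0).round(1))
B=dict(tamtop=(430,520,325,385,84,105),tamfoot=(420,520,310,385,10,26),jar=(350,415,330,385,97,115),shk=(450,510,215,275,80,98),shkbody=(450,510,215,275,30,60),cup=(350,430,205,280,15,65),knock=(340,490,-70,90,85,115),can=(510,640,-80,60,95,125),purple=(400,500,385,450,10,105),blue=(300,380,385,470,60,130))
for n,b in B.items():
    for nm,Q in(("top",P),("side",s)):
        q=sel(Q,*b)
        if len(q)>5: circ(n+" "+nm,q)
for nm,Q in(("top",P),("side",s)):
    q=sel(Q,390,530,-490,-365,12,112); print("pitcher",nm,cv2.minAreaRect(q[:,:2].astype(np.float32)),q.min(0),q.max(0))
    q=sel(Q,390,530,-490,-365,88,112);circ("pitrim "+nm,q)
    q=sel(Q,390,530,-490,-365,12,30);circ("pitlow "+nm,q); 
    m=sel(Q,345,530,-270,-160,11,30); 
    # robust scale rect: PCA w/ percentile
    a=m[:,:2]; best=min(((np.ptp(np.percentile(a@np.array([-np.sin(t),np.cos(t)]),[1,99])),t) for t in np.radians(np.arange(-14,14.1,.5))))
    t=best[1];e=np.array([np.cos(t),np.sin(t)]);f=np.array([-np.sin(t),np.cos(t)])
    l=np.percentile(a@e,[.7,99.3]);w=np.percentile(a@f,[.7,99.3]);print("scale",nm,len(a),np.degrees(t),np.ptp(l),np.ptp(w),l.mean()*e+w.mean()*f)
im=c[185:240,370:480]
cv2.imwrite("pics/z2.png",cv2.resize(cv2.cvtColor(im,cv2.COLOR_RGB2BGR),None,fx=7,fy=7,interpolation=2))
```

```text
tamtop top 98 enc 478.2 348.7 r 18.3 mean [476.9 347.1  92.5]
tamtop side 61 enc 479.9 345.7 r 19.3 mean [480.1 343.4  91.8]
tamfoot top 135 enc 477.6 347.9 r 28.7 mean [474.5 340.4  18.9]
tamfoot side 50 enc 470.2 345.4 r 29.8 mean [465.2 340.4  19.1]
jar top 165 enc 381.1 355.2 r 22.6 mean [380.8 354.4 105.3]
jar side 92 enc 383.2 357.8 r 27.8 mean [384.2 351.2 105.2]
shk top 73 enc 481.4 247.8 r 16.6 mean [481.9 247.5  86.5]
shk side 53 enc 484.6 244.5 r 21.4 mean [483.7 240.9  86. ]
shkbody top 50 enc 479.9 245.4 r 21.2 mean [474.1 236.6  44.5]
shkbody side 113 enc 483.9 241.9 r 21.5 mean [483.2 234.   44.4]
cup top 244 enc 389.3 243.2 r 29.1 mean [389.3 245.9  29.2]
cup side 277 enc 389.8 245.6 r 34.1 mean [391.4 242.9  36.2]
knock top 350 enc 417.3 10.9 r 57.4 mean [419.3  11.6  97.2]
knock side 641 enc 420.5 13.0 r 61.4 mean [418.8  11.3  94.7]
can top 677 enc 573.2 -10.1 r 48.3 mean [572.3 -10.1 112.5]
can side 633 enc 575.0 -10.6 r 50.2 mean [573.5 -22.9 110.7]
purple top 226 enc 460.5 442.5 r 28.0 mean [459.5 435.6  46.2]
purple side 215 enc 459.3 434.8 r 25.6 mean [460.7 4
[... 273 characters left out ...]
11   12.08843852] [ 504.38886151 -386.66449797  107.50143504]
pitrim top 121 enc 456.4 -432.0 r 47.6 mean [ 457.1 -435.5   97.2]
pitlow top 79 enc 449.8 -426.5 r 39.5 mean [ 450.5 -426.8   21. ]
scale top 878 5.0 147.51633861074697 67.20461112039564 [ 437.87728844 -207.88813208]
pitcher side ((454.0743713378906, -434.44677734375), (75.0006332397461, 93.63680267333984), 29.82920265197754) [ 412.73715935 -465.3522963    12.01049498] [ 505.60943305 -385.98470694  105.66511445]
pitrim side 426 enc 459.4 -429.6 r 48.1 mean [ 456.  -425.6   95.5]
pitlow side 228 enc 451.9 -431.6 r 40.4 mean [ 446.3 -454.2   20.9]
scale side 1208 5.5 147.8728222385057 70.00932969840053 [ 439.35507896 -208.66369111]
```

View pics/z2.png

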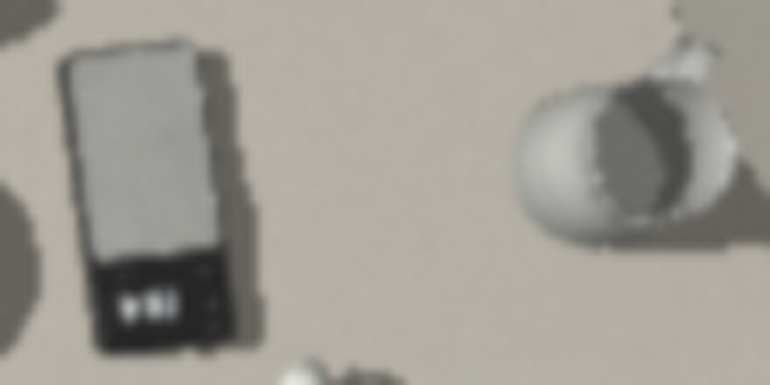

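The crop shows the scale turned about 5°, with its plate at the far end. The pitcher's handle points far and right, at (690,60) in the crop. Next I'll get the handle direction and the targets.

Run:
```python
from h import *
P=np.load("top1.npz")["p"].reshape(-1,3); s=np.load("side1.npz")["p"].reshape(-1,3)
for Q in(P,s):
    q=Q[(Q[:,0]>390)&(Q[:,0]<530)&(Q[:,1]>-500)&(Q[:,1]<-365)&(Q[:,2]>12)&(Q[:,2]<112)]
    for z0,z1 in((15,35),(35,60),(60,85),(85,112)):
        a=q[(q[:,2]>z0)&(q[:,2]<z1)]; b=a[np.hypot(a[:,0]-450,a[:,1]+427)<41]; print(z0,len(a),a.min(0).round(),a.max(0).round(),cv2.minEnclosingCircle(b[:,:2].astype(np.float32)))
    h=q[np.hypot(q[:,0]-450,q[:,1]+427)>44]; print(len(h),h.mean(0),np.degrees(np.arctan2(h[:,1]+427,h[:,0]-450)).round()[:40],np.hypot(h[:,0]-450,h[:,1]+427).max())
S=np.array([438,-208])
for n,t in dict(tam=(417.5,11.3),jar=(573,-10),shk=(457,-432)).items(): print(n,(S+t)/2)
```

```text
15 93 [ 411. -466.   15.] [ 485. -387.   35.] ((449.7831115722656, -426.5218505859375), 39.51050567626953)
35 149 [ 414. -465.   35.] [ 500. -387.   60.] ((449.93634033203125, -425.6827392578125), 39.283687591552734)
60 106 [ 419. -459.   60.] [ 504. -392.   85.] ((449.60382080078125, -425.59771728515625), 34.17720031738281)
85 135 [ 416. -459.   85.] [ 501. -394.  108.] ((449.79315185546875, -427.91961669921875), 39.77458953857422)
35 [ 495.36565594 -452.89765075   67.5285821 ] [-26. -26. -26. -25. -28. -30. -24. -30. -32. -27. -28. -31. -24. -25.
 -30. -33. -36. -28. -31. -34. -28. -31. -34. -24. -27. -29. -32. -34.
 -34. -37. -26. -28. -30. -35. -37.] 60.39881431683484
15 263 [ 413. -465.   15.] [ 492. -386.   35.] ((450.9693908691406, -426.0672912597656), 39.38623046875)
35 521 [ 414. -465.   35.] [ 501. -387.   60.] ((450.92242431640625, -425.97454833984375), 39.77705764770508)
60 548 [ 418. -462.   60.] [ 506. -390.   85.] ((450.73681640625, -425.36651611328125), 35.024784088134766)
85 500 [ 416. -462.   85.] [ 502. -391.  106.] ((451.80499267578125, -426.19097900390625), 39.76329040527344)
94 [ 496.74273773 -454.42933699   74.15716925] [-23. -20. -28. -22. -24. -22. -30. -28. -26. -26. -25. -34. -32. -31.
 -27. -25. -25. -25. -36. -35. -34. -31. -29. -28. -28. -27. -35. -33.
 -31. -31. -29. -26. -21. -36. -34. -34. -30. -26. -25. -36.] 61.91777880248472
tam [427.75 -98.35]
jar [ 505.5 -109. ]
shk [ 447.5 -320. ]
```

Call:
step_arm(steps="0 0 0 0 0.1833; 0 0 0 0 0.1833; 0 0 0 0 0.1833; 0 0 0 0 0.1833; 0 0 0 0 0.1833; 0 0 0 0 0.1833; 0.2 -0.055 0.055 0 0; 0.2 -0.055 0.055 0 0; 0.2 -0.054 0.055 0 0; 0.2 0 0.052 0 0; 0.2 0 0 0 0; 0.2 0 0 0 0")

```text
time: 1.6
tcp_pos: [445.1, 380.1, 204.7]
eef_rot: [0.707, 0.707, -0.001, -0.0]
wrist_force: [0.4, 0.1, -0.8]
opening: 75.1
gripper_force: 0.0
```

Call:
step_arm(steps="0.2 -0.032 0.033 0 0; 0.2 0 0 0 0; 0.2 0 0 0.03 0; 0.2 0 0 0.03 0; 0.2 0 0 0.03 0; 0.2 0 0 0.03 0; 0.2 0 0 0.025 0; 0.2 0 0 0.01 0; 0.2 0 0 0 0")

```text
time: 2.72
tcp_pos: [477.6, 348.9, 50.2]
eef_rot: [0.707, 0.708, -0.001, -0.0]
wrist_force: [0.2, 0.2, -0.2]
opening: 75.1
gripper_force: 0.0
```

Call:
step_arm(steps="1 0 0 0 0; 1 0 0 0 0; 1 0 0 0 0; 1 0 0 0 0; 1 0 0 0 0; 1 0 0 -0.02 0; 1 0 0 -0.03 0; 1 0 0 -0.03 0; 1 0 0 -0.03 0; 1 0 0 -0.03 0; 1 0 0 0 0")

```text
time: 4.1
tcp_pos: [480.8, 349.4, 194.2]
eef_rot: [0.707, 0.707, 0.003, 0.001]
wrist_force: [1.4, 0.3, -4.2]
opening: 35.0
gripper_force: 30.0
```

Call:
step_arm(steps="1 -0.035 -0.004 0 0; 1 -0.04 -0.005 0 0; 1 -0.04 -0.005 0 0; 1 -0.04 -0.005 0 0; 1 -0.04 -0.005 0 0; 1 -0.04 -0.005 0 0; 1 -0.04 -0.005 0 0; 1 -0.04 -0.005 0 0; 1 -0.04 -0.005 0 0; 1 -0.04 -0.005 0 0; 1 -0.035 -0.005 0 0; 1 -0.017 -0.002 0 0")

```text
time: 5.6
tcp_pos: [421.4, -99.9, 188.9]
eef_rot: [0.708, 0.706, -0.001, -0.001]
wrist_force: [0.2, 0.5, -3.6]
opening: 34.7
gripper_force: 30.0
```

Call:
step_arm(steps="1 0 0 0.03 0; 1 0 0 0.03 0; 1 0 0 0.03 0; 1 0 0 0.03 0; 1 0 0 0.01 0; 1 0 0 0 0; 1 0 0 0 0")

```text
time: 6.48
tcp_pos: [424.0, -99.2, 61.5]
eef_rot: [0.707, 0.707, 0.0, 0.001]
wrist_force: [1.1, -0.0, -3.1]
opening: 34.6
gripper_force: 30.0
```

Run:
```python
from h import *
print(monitor.observe()["tcp_pos"])
for n in("top","side","wrist"):
    c,p=shot(n,n+"2.png" if n=="side" else None); Q=p.reshape(-1,3)
    q=Q[(abs(Q[:,0]-428)<45)&(abs(Q[:,1]+98)<45)]
    for z0,z1 in((8,24),(24,42),(42,60)):
        a=q[(q[:,2]>z0)&(q[:,2]<z1)]
        if len(a)>5: print(n,z0,len(a),a.min(0).round(1),a.max(0).round(1),cv2.minEnclosingCircle(a[:,:2].astype(np.float32)))
```

```text
[423.97387688 -99.15572775  61.49313088]
top 24 25 [407.  -81.8  26. ] [437.7 -71.1  36.5] ((422.31243896484375, -76.58200073242188), 15.487724304199219)
side 8 76 [ 397.  -128.6    9.9] [452.5 -95.   24. ] ((424.83013916015625, -101.46382141113281), 28.295806884765625)
side 24 206 [ 397.  -126.2   24.1] [453.7 -74.1  39.3] ((425.85284423828125, -97.9967269897461), 28.83743667602539)
side 42 54 [ 413.1 -110.8   42.9] [436.7 -92.8  59.5] ((424.7872314453125, -98.6551284790039), 12.81701374053955)
wrist 8 202 [398.  -84.   12.8] [450.4 -66.8  23.9] ((424.2364501953125, -83.69877624511719), 26.203758239746094)
wrist 24 2944 [ 395.7 -115.7   24.1] [453.1 -67.1  35.2] ((424.2994384765625, -95.78881072998047), 28.992874145507812)
wrist 42 465 [411.6 -98.4  42.4] [437.3 -82.8  60. ] ((424.44403076171875, -95.48149108886719), 13.150211334228516)
```

View pics/side2.png

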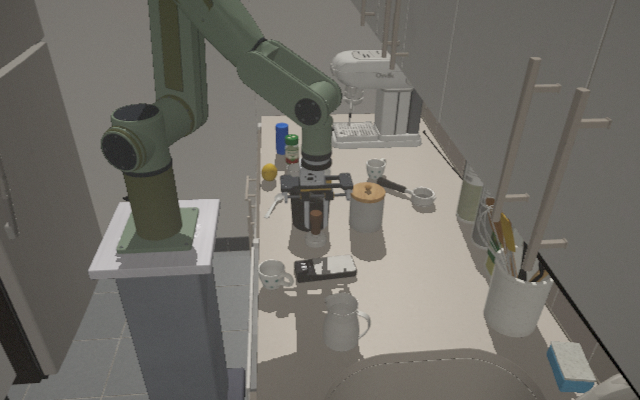

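The tamper is held upright between the knock box and the scale. The foot is at about (424.5,-98), so it needs +3.5 mm in x and 11 mm down.

Call:
step_arm(steps="1 0 0.0035 0 0; 1 0 0 0 0; 1 0 0 0.008 0; 1 0 0 0.003 0; 1 0 0 0.001 0; 1 0 0 0 0")

```text
time: 7.38
tcp_pos: [427.0, -98.3, 50.7]
eef_rot: [0.707, 0.707, 0.0, -0.0]
wrist_force: [-5.7, 4.3, 17.9]
opening: 35.2
gripper_force: 30.0
```

Call:
step_arm(steps="0.2 0 0 0 0; 0.2 0 0 0 0; 0.2 0 0 0 0; 0.2 0 0 0 0; 0.2 0 0 -0.03 0; 0.2 0 0 -0.03 0; 0.2 0 0 -0.03 0; 0.2 0 0 -0.03 0; 0.2 0 0 -0.03 0; 0.2 0 0 0 0")

```text
time: 8.62
tcp_pos: [428.3, -99.6, 200.8]
eef_rot: [0.707, 0.707, 0.001, 0.003]
wrist_force: [-0.5, 0.7, -0.2]
opening: 75.3
gripper_force: 0.0
```

Call:
step_arm(steps="0.2 0.035 -0.004 0 0; 0.2 0.04 -0.004 0 0; 0.2 0.04 -0.004 0 0; 0.2 0.04 -0.004 0 0; 0.2 0.04 -0.004 0 0; 0.2 0.04 -0.004 0 0; 0.2 0.04 -0.004 0 0; 0.2 0.04 -0.004 0 0; 0.2 0.04 -0.004 0 0; 0.2 0.04 -0.004 0 0; 0.2 0.04 -0.004 0 0; 0.2 0.018 -0.002 0 0")

```text
time: 10.12
tcp_pos: [379.1, 355.2, 196.4]
eef_rot: [0.706, 0.708, -0.002, -0.0]
wrist_force: [0.7, -0.0, -0.4]
opening: 75.0
gripper_force: 0.0
```

Run:
```python
from h import *
print(monitor.observe()["tcp_pos"])
for n in("top","side"):
    c,p=shot(n); Q=p.reshape(-1,3)
    q=Q[(abs(Q[:,0]-428)<45)&(abs(Q[:,1]+98)<45)]
    for z0,z1 in((8,26),(26,42),(80,105)):
        a=q[(q[:,2]>z0)&(q[:,2]<z1)]
        if len(a)>5: print(n,z0,len(a),a.min(0).round(1),a.max(0).round(1),cv2.minEnclosingCircle(a[:,:2].astype(np.float32)))
```

```text
[379.06571223 355.22007415 196.38730238]
top 8 125 [ 397.2 -123.7   10.5] [452.1 -68.7  25.2] ((425.9053649902344, -96.4263916015625), 28.78409767150879)
top 80 102 [ 408.5 -112.6   82.6] [441.6 -79.9  98.4] ((426.2431335449219, -96.61935424804688), 18.35862159729004)
side 8 222 [ 399.8 -126.7    8.2] [456.5 -73.8  25.7] ((428.52362060546875, -98.93892669677734), 29.779619216918945)
side 26 42 [ 415.6 -110.4   26.1] [439.9 -92.1  41.8] ((427.5025329589844, -98.43061065673828), 12.910749435424805)
side 80 129 [ 410.2 -118.4   80.6] [444.7 -81.   97.5] ((428.9859313964844, -99.27215576171875), 19.321409225463867)
```

Call:
step_arm(steps="0.2 0 0.002 0.03 0; 0.2 0 0 0.03 0; 0.2 0 0 0.03 0; 0.2 0 0 0.03 0; 0.2 0 0 0.025 0; 0.2 0 0 0.007 0; 0.2 0 0 0 0; 1 0 0 0 0; 1 0 0 0 0; 1 0 0 0 0; 1 0 0 0 0; 1 0 0 0 0")

```text
time: 11.72
tcp_pos: [382.6, 354.6, 46.9]
eef_rot: [0.707, 0.707, 0.0, 0.0]
wrist_force: [-1.2, -0.1, 2.8]
opening: 44.5
gripper_force: 30.0
```

Call:
step_arm(steps="1 0 0 -0.02 0; 1 0 0 -0.03 0; 1 0 0 -0.03 0; 1 0 0 -0.03 0; 1 0 0 -0.03 0; 1 0 0 -0.03 0; 1 0 0 0 0")

```text
time: 12.6
tcp_pos: [383.8, 355.3, 218.6]
eef_rot: [0.707, 0.707, 0.003, 0.001]
wrist_force: [-0.7, -0.1, -1.2]
opening: 44.7
gripper_force: 30.0
```

Call:
step_arm(steps="1 -0.034 0.01 0 0; 1 -0.04 0.01 0 0; 1 -0.04 0.01 0 0; 1 -0.04 0.01 0 0; 1 -0.04 0.01 0 0; 1 -0.04 0.01 0 0; 1 -0.04 0.01 0 0; 1 -0.04 0.01 0 0; 1 -0.04 0.01 0 0; 1 -0.04 0.01 0 0; 1 -0.04 0.012 0 0; 1 -0.03 0.012 0 0")

```text
time: 14.1
tcp_pos: [505.4, -110.9, 213.9]
eef_rot: [0.707, 0.707, -0.001, -0.002]
wrist_force: [-0.5, 0.2, -1.2]
opening: 44.5
gripper_force: 30.0
```

Call:
step_arm(steps="1 0 0 0 0; 1 0 0 0.03 0; 1 0 0 0.03 0; 1 0 0 0.03 0; 1 0 0 0.03 0; 1 0 0 0.03 0; 1 0 0 0.005 0; 1 0 0 0 0; 1 0 0 0 0")

```text
time: 15.22
tcp_pos: [507.5, -109.8, 62.8]
eef_rot: [0.707, 0.707, 0.001, 0.001]
wrist_force: [0.7, -1.1, -0.8]
opening: 44.6
gripper_force: 30.0
```

Run:
```python
from h import *
print(monitor.observe()["tcp_pos"])
for n in("top","side"):
    c,p=shot(n,n+"3.png" if n=="side" else None); Q=p.reshape(-1,3)
    q=Q[(abs(Q[:,0]-505.7)<38)&(abs(Q[:,1]+109)<35)]
    for z0,z1 in((8,20),(20,40),(90,125)):
        a=q[(q[:,2]>z0)&(q[:,2]<z1)]
        if len(a)>5: print(n,z0,len(a),a.min(0).round(1),a.max(0).round(1),cv2.minEnclosingCircle(a[:,:2].astype(np.float32)))
```

```text
[ 507.53153803 -109.83289943   62.77061855]
top 90 8 [497.7 -88.6  91.5] [518.8 -85.2 123.1] ((508.263916015625, -87.93325805664062), 10.578365325927734)
side 8 9 [ 489.  -128.8   17.5] [ 529.1 -114.3   19.6] ((509.03369140625, -115.21894836425781), 20.04051399230957)
side 20 96 [ 485.5 -133.4   20.2] [ 531.3 -106.2   39.8] ((508.413818359375, -113.94499206542969), 22.94375228881836)
side 90 420 [ 474.1 -133.1   90. ] [543.6 -81.9 125. ] ((508.5191955566406, -110.7970962524414), 36.05894088745117)
```

View pics/side3.png

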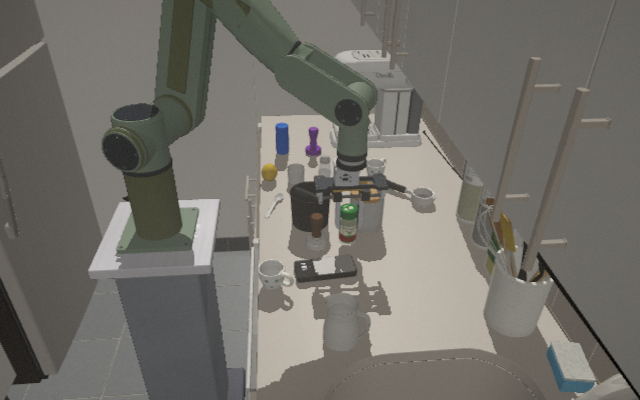

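The jar is held upright in front of the canister, at about (507,-110). It needs a 1 mm trim and then lowering.

Call:
step_arm(steps="1 0.001 -0.0015 0 0; 1 0 0 0.01 0; 1 0 0 0.004 0; 1 0 0 0.002 0; 1 0 0 0 0")

```text
time: 15.95
tcp_pos: [504.1, -108.5, 46.8]
eef_rot: [0.707, 0.707, -0.001, -0.001]
wrist_force: [-5.7, 2.0, 12.5]
opening: 44.7
gripper_force: 30.0
```

Release with a small opening, go up, then over to the shaker at (481,246.5).

Call:
step_arm(steps="0.37 0 0.001 0 0; 0.37 0 0 0 0; 0.37 0 0 0 0; 0.37 0 0 -0.02 0; 0.37 0 0 -0.03 0; 0.37 0 0 -0.03 0; 0.37 0 0 -0.03 0; 0.3 0 0 -0.03 0; 0.3 0 0 -0.02 0; 0.2 0 0 0 0")

```text
time: 17.2
tcp_pos: [507.2, -109.2, 207.1]
eef_rot: [0.707, 0.707, 0.001, 0.002]
wrist_force: [-0.2, 0.3, 0.2]
opening: 73.0
gripper_force: 0.0
```

Call:
step_arm(steps="0.2 0.02 -0.002 0 0; 0.2 0.03 -0.002 0 0; 0.2 0.03 -0.002 0 0; 0.2 0.03 -0.002 0 0; 0.2 0.03 -0.002 0 0; 0.2 0.03 -0.002 0 0; 0.2 0.03 -0.002 0 0; 0.2 0.035 -0.002 0 0; 0.2 0.035 -0.002 0 0; 0.2 0.035 -0.002 0 0; 0.2 0.035 -0.002 0 0; 0.2 0.015 -0.002 0 0")

```text
time: 18.7
tcp_pos: [479.8, 248.2, 203.7]
eef_rot: [0.706, 0.708, -0.001, -0.001]
wrist_force: [-0.3, -0.1, -0.7]
opening: 75.4
gripper_force: 0.0
```

Run:
```python
from h import *
print(monitor.observe()["tcp_pos"])
for n in("top","side"):
    c,p=shot(n); Q=p.reshape(-1,3)
    for X,Y in((505.7,-109),(428,-98.4)):
      q=Q[(abs(Q[:,0]-X)<35)&(abs(Q[:,1]-Y)<35)]
      for z0,z1 in((10,26),(26,60),(82,115)):
        a=q[(q[:,2]>z0)&(q[:,2]<z1)]
        if len(a)>5: print(n,z0,len(a),a.min(0).round(1),a.max(0).round(1),cv2.minEnclosingCircle(a[:,:2].astype(np.float32)))
```

```text
[479.80389288 248.22929783 203.69350664]
top 10 7 [ 482.1 -118.1   15.9] [503.8 -84.3  24.3] ((493.157958984375, -101.19828033447266), 19.95744514465332)
top 26 20 [ 479.7 -119.3   27.3] [514.3 -84.6  59. ] ((498.6978759765625, -102.78289031982422), 22.679655075073242)
top 82 167 [ 480.9 -129.4   88.3] [523.3 -84.2 112.6] ((502.44415283203125, -106.6537857055664), 22.82191276550293)
top 10 126 [ 397.3 -123.9   10.1] [452.6 -68.7  25.9] ((426.10040283203125, -96.40445709228516), 28.923297882080078)
top 82 101 [ 408.5 -112.6   84.2] [441.5 -79.8  97.8] ((425.7823486328125, -96.2580795288086), 18.232118606567383)
side 10 83 [ 482.1 -131.5   10.4] [ 527.2 -102.9   26. ] ((504.20166015625, -110.728515625), 23.015396118164062)
side 26 181 [ 481.6 -133.9   26.1] [ 528.9 -102.6   59.9] ((504.8119812011719, -110.66881561279297), 24.244977951049805)
side 82 261 [ 483.3 -131.4   82. ] [526.7 -80.5 110.8] ((503.4595031738281, -105.50369262695312), 26.235692977905273)
side 10 216 [ 399.5 -127.2   10.1] [456.6 -74.7  25.4] ((428.7039794921875, -97.79853057861328), 29.591188430786133)
side 26 85 [ 415.5 -110.9   26.3] [439.8 -93.8  59.1] ((427.6831970214844, -99.17163848876953), 12.827219009399414)
side 82 118 [ 410.1 -117.    82.3] [444.4 -82.1  98.5] ((425.3809509277344, -99.51953125), 19.667264938354492)
```

Call:
step_arm(steps="0.2 -0.002 0.001 0.03 0; 0.2 0 0 0.03 0; 0.2 0 0 0.03 0; 0.2 0 0 0.03 0; 0.2 0 0 0.03 0; 0.2 0 0 0.02 0; 0.2 0 0 0.009 0; 1 0 0 0 0; 1 0 0 0 0; 1 0 0 0 0; 1 0 0 0 0; 1 0 0 0 0")

```text
time: 20.3
tcp_pos: [483.3, 244.6, 27.3]
eef_rot: [0.707, 0.707, 0.001, 0.0]
wrist_force: [-1.2, -0.3, 4.3]
opening: 41.1
gripper_force: 30.0
```

Call:
step_arm(steps="1 0 0 -0.02 0; 1 0 0 -0.03 0; 1 0 0 -0.03 0; 1 0 0 -0.03 0; 1 0 0 -0.03 0; 1 0 0 -0.03 0; 1 0 0 0 0")

```text
time: 21.18
tcp_pos: [484.7, 245.0, 198.9]
eef_rot: [0.707, 0.707, 0.003, 0.001]
wrist_force: [0.2, 0.7, -1.1]
opening: 41.0
gripper_force: 30.0
```

Call:
step_arm(steps="1 -0.035 -0.002 0 0; 1 -0.04 -0.0025 0 0; 1 -0.04 -0.0025 0 0; 1 -0.04 -0.0025 0 0; 1 -0.04 -0.0025 0 0; 1 -0.04 -0.0025 0 0; 1 -0.04 -0.0025 0 0; 1 -0.04 -0.0025 0 0; 1 -0.04 -0.0025 0 0; 1 -0.04 -0.0025 0 0; 1 -0.04 -0.0025 0 0; 1 -0.04 -0.0025 0 0")

```text
time: 22.68
tcp_pos: [452.2, -231.2, 194.1]
eef_rot: [0.707, 0.707, -0.0, -0.002]
wrist_force: [0.1, -0.5, -1.4]
opening: 41.5
gripper_force: 30.0
```

Call:
step_arm(steps="1 -0.04 -0.002 0 0; 1 -0.035 -0.001 0 0; 1 -0.015 0 0 0; 1 0 0 0 0; 1 0 0 0.03 0; 1 0 0 0.03 0; 1 0 0 0.03 0; 1 0 0 0.03 0; 1 0 0 0.03 0; 1 0 0 0.005 0; 1 0 0 0 0; 1 0 0 0 0")

```text
time: 24.18
tcp_pos: [451.6, -321.3, 43.1]
eef_rot: [0.707, 0.707, 0.0, 0.001]
wrist_force: [-0.3, 0.4, -0.8]
opening: 41.3
gripper_force: 30.0
```

Run:
```python
from h import *
print(monitor.observe()["tcp_pos"])
for n in("top","side"):
    c,p=shot(n,n+"4.png" if n=="side" else None); Q=p.reshape(-1,3)
    q=Q[(abs(Q[:,0]-448.5)<40)&(abs(Q[:,1]+319.5)<35)]
    for z0,z1 in((8,28),(28,50),(50,80)):
        a=q[(q[:,2]>z0)&(q[:,2]<z1)]
        if len(a)>5: print(n,z0,len(a),a.min(0).round(1),a.max(0).round(1),cv2.minEnclosingCircle(a[:,:2].astype(np.float32)))
```

```text
[ 451.62775365 -321.27202047   43.06741963]
top 50 17 [ 455.  -314.4   50.9] [ 482.9 -299.4   71.4] ((468.9486083984375, -306.3529052734375), 15.55626392364502)
side 28 38 [ 424.1 -338.3   31.2] [ 478.3 -318.6   50. ] ((451.1950988769531, -329.91473388671875), 27.095176696777344)
side 50 333 [ 420.  -340.4   50.1] [ 485.1 -314.9   80. ] ((452.5735778808594, -323.7086181640625), 33.0087890625)
```

View pics/side4.png

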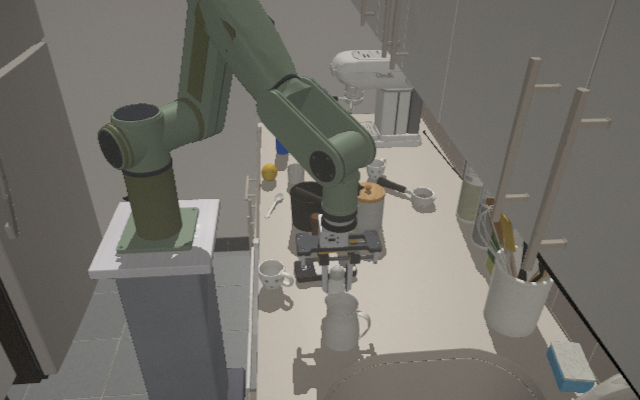

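The shaker is upright between the scale and the pitcher. I'll trim it slightly and lower it.

Call:
step_arm(steps="1 0.002 -0.001 0 0; 1 0 0 0.01 0; 1 0 0 0.004 0; 1 0 0 0.002 0; 1 0 0 0 0; 0.2 0 0 0 0; 0.2 0 0 0 0; 0.2 0 0 0 0; 0.2 0 0 0 0")

```text
time: 25.4
tcp_pos: [449.3, -318.6, 25.1]
eef_rot: [0.707, 0.707, -0.0, -0.0]
wrist_force: [-0.3, -0.4, -0.4]
opening: 74.7
gripper_force: 0.0
```

Call:
step_arm(steps="0.2 0 0 -0.02 0; 0.2 0 0 -0.03 0; 0.2 0 0 -0.03 0; 0.2 0 0 -0.03 0; 0.2 0 0 -0.03 0; 0 0 0 -0.03 0; 0 0 0 -0.02 0; 0 0.02 0 0 0; 0 0.04 -0.004 0 0; 0 0.04 -0.004 0 0; 0 0.04 -0.004 0 0; 0 0.04 -0.004 0 0")

```text
time: 26.9
tcp_pos: [431.9, -135.8, 213.6]
eef_rot: [0.707, 0.707, -0.0, -0.002]
wrist_force: [0.5, -0.3, -0.8]
opening: 94.1
gripper_force: 0.0
```

Call:
step_arm(steps="0 0.04 -0.005 0 0; 0 0.04 -0.005 0 0; 0 0.04 -0.005 0 0; 0 0.04 -0.005 0 0; 0 0.04 -0.005 0 0; 0 0.04 -0.005 0 0; 0 0.04 -0.005 0 0; 0 0.04 -0.005 0 0; 0 0.035 -0.003 0 0; 0 0.025 0 0 0; 0 0 0 0 0")

```text
time: 28.28
tcp_pos: [388.2, 242.4, 213.8]
eef_rot: [0.706, 0.708, -0.001, -0.001]
wrist_force: [-0.0, -0.3, 0.3]
opening: 93.9
gripper_force: 0.0
```

Run:
```python
from h import *
print(monitor.observe()["tcp_pos"])
for n in("top","side"):
    c,p=shot(n,n+"5.png"); Q=p.reshape(-1,3)
    q=Q[(abs(Q[:,0]-448.5)<35)&(abs(Q[:,1]+319.5)<35)]
    for z0,z1 in((10,30),(30,66),(78,100)):
        a=q[(q[:,2]>z0)&(q[:,2]<z1)]
        if len(a)>5: print(n,z0,len(a),a.min(0).round(1),a.max(0).round(1),cv2.minEnclosingCircle(a[:,:2].astype(np.float32)))
```

```text
[388.20877256 242.44324373 213.79191033]
top 10 11 [ 427.2 -315.    10.2] [ 461.7 -295.4   28.9] ((444.4625244140625, -307.59246826171875), 18.763216018676758)
top 30 55 [ 429.1 -331.9   30.8] [ 466.  -294.9   64.8] ((447.03094482421875, -314.4244384765625), 21.37178611755371)
top 78 85 [ 435.1 -332.    78.1] [ 464.9 -297.7   94. ] ((449.9315185546875, -314.8492126464844), 17.198827743530273)
side 30 177 [ 429.5 -335.9   31.6] [ 471.3 -312.7   65.9] ((450.2828674316406, -319.8710021972656), 21.071613311767578)
side 78 136 [ 434.  -332.    78.1] [ 467.1 -303.6   91.2] ((450.88800048828125, -315.0534362792969), 17.081851959228516)
```

View pics/top5.png

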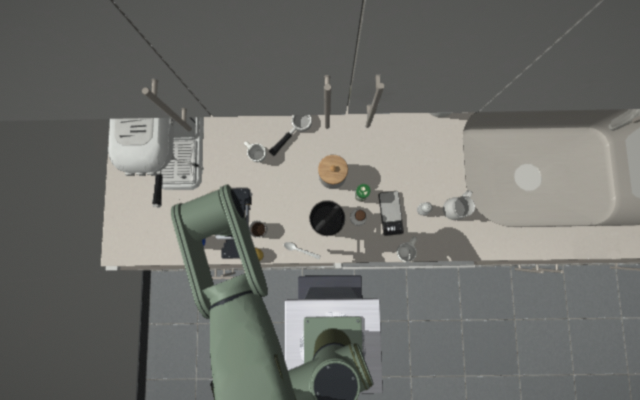

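The shaker, jar and tamper stand on their lines within about 4 mm, and the gripper is above the dosing cup at (258,229). I'll use a reduced opening (75 mm) to clear the lemon.

Call:
step_arm(steps="0.2 0.001 0.001 0 0; 0.2 0 0 0 0; 0.2 0 0 0.03 0; 0.2 0 0 0.03 0; 0.2 0 0 0.03 0; 0.2 0 0 0.03 0; 0.2 0 0 0.02 0; 0.2 0 0 0 0")

```text
time: 29.38
tcp_pos: [390.0, 241.2, 74.0]
eef_rot: [0.707, 0.707, -0.002, -0.001]
wrist_force: [0.5, 0.4, 0.1]
opening: 75.0
gripper_force: 0.0
```

Run:
```python
from h import *
print(monitor.observe()["tcp_pos"])
for n in("side","wrist"):
    c,p=shot(n,n+"6.png"); Q=p.reshape(-1,3)
    q=Q[(abs(Q[:,0]-389)<40)&(abs(Q[:,1]-243)<40)]
    a=q[(q[:,2]>12)&(q[:,2]<58)]; print(n,len(a),a.min(0).round(1),a.max(0).round(1),cv2.minEnclosingCircle(a[:,:2].astype(np.float32)))
```

```text
[389.96653522 241.18030154  73.97976587]
side 295 [363.  212.4  12. ] [418.2 280.2  54.6] ((388.283935546875, 246.3168182373047), 34.21358108520508)
wrist 5602 [361.  215.7  12.1] [418.  273.6  53.2] ((389.5564880371094, 244.58041381835938), 29.061264038085938)
```

View pics/wrist6.png

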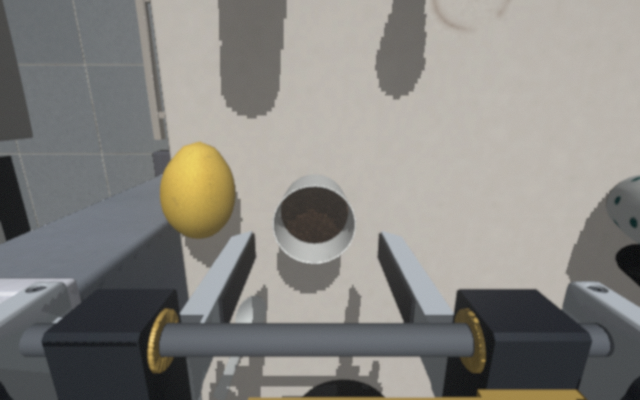

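The cup is centred between the fingers and the lemon is clear of the left one. I'll descend with +2.5 mm in y.

Call:
step_arm(steps="0.2 0.0025 0 0 0; 0.2 0 0 0.025 0; 0.2 0 0 0.02 0; 0.2 0 0 0.01 0; 0.2 0 0 0.004 0; 0.2 0 0 0 0; 1 0 0 0 0; 1 0 0 0 0; 1 0 0 0 0; 1 0 0 0 0; 1 0 0 0 0")

```text
time: 30.85
tcp_pos: [391.4, 244.9, 16.9]
eef_rot: [0.707, 0.707, 0.0, -0.0]
wrist_force: [-2.3, -0.2, 4.7]
opening: 56.4
gripper_force: 30.0
```

Call:
step_arm(steps="1 0 0 -0.02 0; 1 0 0 -0.03 0; 1 0 0 -0.03 0; 1 0 0 -0.03 0; 1 0 0 -0.03 0; 1 0 0 -0.03 0; 1 0 0 0 0")

```text
time: 31.72
tcp_pos: [393.3, 245.5, 188.4]
eef_rot: [0.707, 0.707, 0.003, 0.001]
wrist_force: [-0.2, -0.1, -1.8]
opening: 56.1
gripper_force: 30.0
```

Call:
step_arm(steps="1 -0.03 0.005 0 0; 1 -0.04 0.006 0 0; 1 -0.04 0.006 0 0; 1 -0.04 0.006 0 0; 1 -0.04 0.006 0 0; 1 -0.04 0.006 0 0; 1 -0.04 0.006 0 0; 1 -0.04 0.006 0 0; 1 -0.04 0.006 0 0; 1 -0.04 0.006 0 0; 1 -0.04 0.006 0 0; 1 -0.021 0.003 0 0")

```text
time: 33.22
tcp_pos: [458.5, -207.3, 184.3]
eef_rot: [0.708, 0.707, -0.0, -0.002]
wrist_force: [-0.2, -0.1, -1.4]
opening: 56.3
gripper_force: 30.0
```

Call:
step_arm(steps="1 0 0 0 0; 1 0 0 0.03 0; 1 0 0 0.03 0; 1 0 0 0.03 0; 1 0 0 0.03 0; 1 0 0 0.01 0; 1 0 0 0 0; 1 0 0 0 0")

```text
time: 34.22
tcp_pos: [460.5, -206.5, 57.8]
eef_rot: [0.707, 0.707, 0.0, 0.001]
wrist_force: [0.8, 0.2, -2.2]
opening: 56.0
gripper_force: 30.0
```

Run:
```python
from h import *
print(monitor.observe()["tcp_pos"])
for n in("side",):
    c,p=shot(n,n+"7.png"); Q=p.reshape(-1,3)
    q=Q[(abs(Q[:,0]-461)<42)&(abs(Q[:,1]+206)<42)]
    for z0,z1 in((26,40),(40,50),(50,65),(65,90)):
        a=q[(q[:,2]>z0)&(q[:,2]<z1)]
        if len(a)>3: print(n,z0,len(a),a.min(0).round(1),a.max(0).round(1),cv2.minEnclosingCircle(a[:,:2].astype(np.float32)))
cv2.imwrite("pics/z7.png",cv2.resize(cv2.cvtColor(c["color"][190:330,240:400],cv2.COLOR_RGB2BGR),None,fx=4,fy=4))
```

```text
[ 460.54159132 -206.45887423   57.75812666]
side 40 38 [ 436.2 -234.3   42.9] [ 487.9 -209.3   49.8] ((462.0208435058594, -210.23873901367188), 25.865798950195312)
side 50 130 [ 427.9 -235.9   50.1] [ 498.9 -175.9   64.9] ((463.3579406738281, -211.4932861328125), 35.756046295166016)
side 65 483 [ 421.9 -236.6   65.1] [ 501.3 -174.7   89.9] ((461.6768798828125, -206.45431518554688), 40.50727844238281)
```

View pics/z7.png

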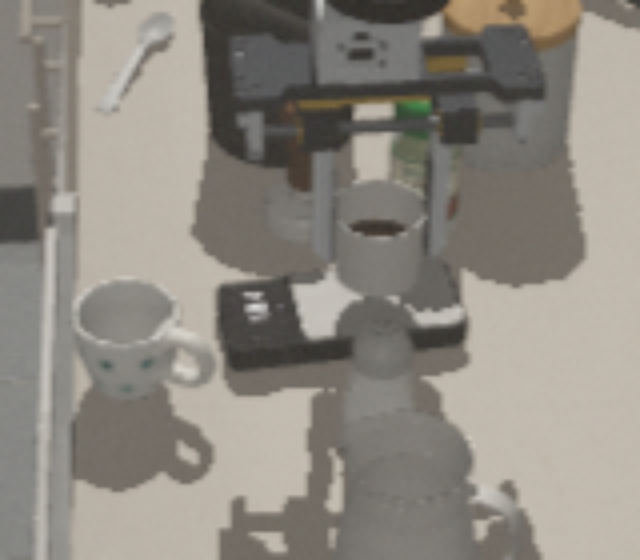

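The cup is upright over the plate, so I'll lower it 23 mm.

Call:
step_arm(steps="1 0.001 0.001 0.01 0; 1 0 0 0.007 0; 1 0 0 0.004 0; 1 0 0 0.002 0; 1 0 0 0 0; 1 0 0 0 0")

```text
time: 35.02
tcp_pos: [460.0, -204.9, 34.8]
eef_rot: [0.707, 0.707, -0.0, -0.001]
wrist_force: [-5.8, 2.9, 11.4]
opening: 56.1
gripper_force: 30.0
```

Call:
step_arm(steps="0.2 0 0 0 0; 0.2 0 0 0 0; 0.2 0 0 0 0; 0.2 0 0 0 0; 0.2 0 0 -0.02 0; 0.2 0 0 -0.03 0; 0.2 0 0 -0.03 0; 0.2 0 0 -0.03 0; 0.2 0 0 -0.03 0; 0.2 0 0 -0.03 0; 0.2 0 0 0 0")

```text
time: 36.4
tcp_pos: [462.2, -206.3, 206.0]
eef_rot: [0.707, 0.707, 0.001, 0.003]
wrist_force: [-0.3, 0.5, 0.1]
opening: 75.2
gripper_force: 0.0
```

Call:
step_arm(steps="0.2 0.03 0 0 0; 0.2 0.04 -0.002 0 0; 0.2 0.04 -0.002 0 0; 0.2 0.04 -0.002 0 0; 0.2 0.04 -0.002 0 0; 0.2 0.04 -0.002 0 0; 0.2 0.04 -0.002 0 0; 0.2 0.04 -0.002 0 0; 0.2 0.03 0 0 0; 0.2 0.01 0 0 0; 0.2 0 0 0 0; 0.2 0 0 0 0")

```text
time: 37.9
tcp_pos: [446.3, 143.8, 203.0]
eef_rot: [0.707, 0.707, -0.0, -0.0]
wrist_force: [-0.2, 0.2, 0.1]
opening: 74.9
gripper_force: 0.0
```

Run:
```python
from h import *
for n in("top","side"):
    c,p=shot(n,n+"8.png"); Q=p.reshape(-1,3)
    for nm,X,Y,z0,z1 in(("cup",461,-206,28,75),("shk",449,-317,78,100),("tam",427,-98,82,105),("jar",504,-108,95,115),("lemon",303,260,15,70),("esp",312,-252,15,70)):
        q=Q[(abs(Q[:,0]-X)<45)&(abs(Q[:,1]-Y)<45)&(Q[:,2]>z0)&(Q[:,2]<z1)]
        print(n,nm,len(q),q.min(0).round(),q.max(0).round(),cv2.minEnclosingCircle(q[:,:2].astype(np.float32)))
    if n=="top": cv2.imwrite("pics/z8.png",cv2.resize(cv2.cvtColor(c["color"][150:270,300:480],cv2.COLOR_RGB2BGR),None,fx=4,fy=4))
```

```text
top cup 263 [ 431. -234.   30.] [ 488. -177.   73.] ((460.16131591796875, -206.48828125), 29.193334579467773)
top shk 85 [ 435. -331.   78.] [ 465. -298.   93.] ((449.4331970214844, -314.68316650390625), 16.663225173950195)
top tam 102 [ 409. -113.   84.] [442. -80. 100.] ((425.8197326660156, -96.52029418945312), 18.40486717224121)
top jar 161 [ 481. -129.   98.] [524. -84. 113.] ((502.9815979003906, -106.54634857177734), 22.719945907592773)
top lemon 55 [311. 233.  28.] [328. 273.  55.] ((322.65289306640625, 252.9884490966797), 21.046369552612305)
top esp 253 [ 275. -284.   15.] [ 357. -217.   61.] ((317.72991943359375, -254.345458984375), 45.056522369384766)
side cup 536 [ 433. -235.   28.] [ 490. -173.   72.] ((461.2018737792969, -204.67025756835938), 31.845733642578125)
side shk 140 [ 436. -333.   78.] [ 468. -303.   90.] ((451.2185974121094, -316.318115234375), 18.413406372070312)
side tam 124 [ 410. -114.   82.] [445. -83.  98.] ((427.54693603515625, -97.84435272216797), 17.94222068786621)
side jar 193 [ 483. -129.   95.] [527. -84. 111.] ((505.30828857421875, -107.41310119628906), 24.72206687927246)
side lemon 220 [282. 224.  16.] [331. 283.  57.] ((306.70367431640625, 253.3519744873047), 29.494342803955078)
side esp 722 [ 276. -285.   15.] [ 357. -216.   59.] ((319.95758056640625, -255.94775390625), 46.50196838378906)
```

View pics/z8.png

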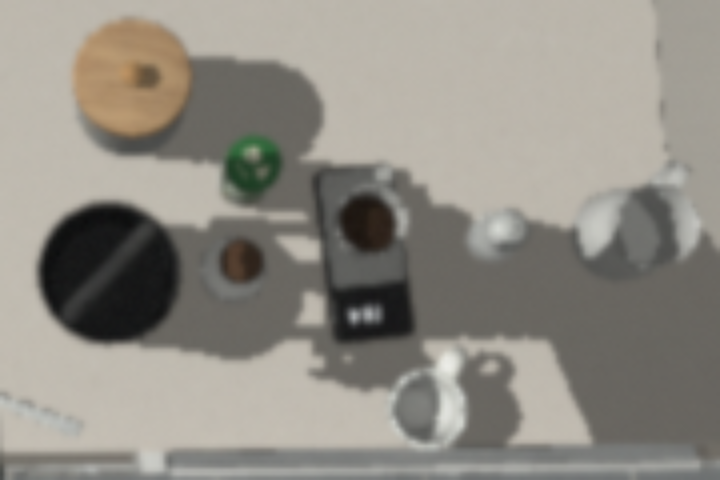

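View pics/side8.png

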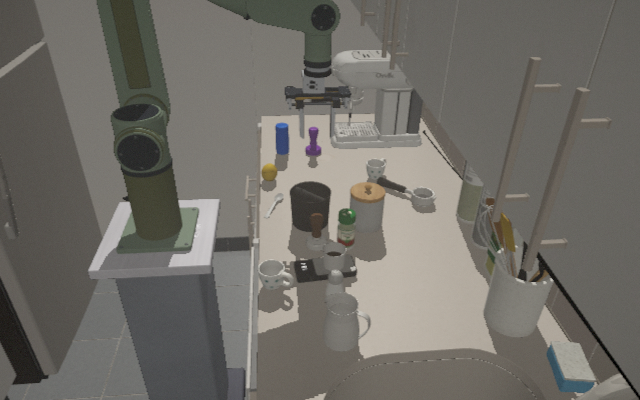

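All four things stand upright where they should, and the bystanders haven't moved. I'll hand it in.

```bash
python3 -c "
from station import job
print(job.sign_off())"
```

```text
the job is handed in; nothing more can be done
None
```

The job is handed in: the tamper, spice jar and shaker stand upright, each within about 5 mm of its halfway point, and the dosing cup was set last, upright on the middle of the scale's plate; lemon and espresso cup untouched; about 38 s used.

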